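# Make up a spigot adapter in a collet coupling

## Robot

A 7-joint arm with a two-finger parallel gripper is mounted at the origin on the work surface. World frame = base frame: x ahead of the robot, y to its left, z up, the work surface at z = 0. Lengths are in m, angles in rad, forces in N, time in s.
With the tool pointing down it reaches from about 0.35 to 0.9 m from the base axis. Payload 8.1 kg.
Tool frame: the origin (TCP) lies midway between the tips of the shut fingers; the grasp point (between the pads) lies 19 mm behind it; z points along the fingers, y is the line along which they close (so a half turn about z gives the same grasp; the last joint's range is limited). The gripper opens to 92 mm and grips with 3 to 60 N. Pads are 19 mm wide; open, the fingers measure 130 mm over their backs; the gripper's body (75 mm by 190 mm) begins 47 mm behind the grasp point.
Start: joints at [1.206, 0.434, 0.025, 1.573, -0.012, 1.134, -0.075], TCP at [0.162, -0.604, 0.227] pointing down, gripper open.
Joint ranges: [-2.62, 2.62], [-0.44, 2.09], [-1.27, 1.32], [0.08, 2.57], [-1.32, 4.46], [0.12, 2], [-2.74, 2.74]. Speed limits (rad/s): [2.22, 2.22, 3.01, 3.01, 3.14, 3.14, 3.14].

## Interface

Orientations are given as a rotation vector (axis times angle).
In Python, from cell import arm gives the robot as it stands.
- The arm moves only by the tool move_arm, never from a script. Its argument "motion" is a list of rows, each an object of numbers: "tx", "ty", "tz": the shift along the tool's x, y, z normalised to -1 to 1, where 1 is 1000 mm; "twist": the turn about the tool's z normalised to -1 to 1, where 1 is pi/2 rad. In form: [{"tx": .., "ty": .., "tz": .., "twist": ..}, ...]. A call has 1 to 12 rows; each row shifts and turns the commanded pose from where the row before left it, along the tool's axes as they then stand; what a row does not reach is not made up. A row lasts 1/10 s, in which the tool goes at most 50 mm and 8.59 degrees, less where a joint would pass 70% of its speed; a pose out of reach is approached as far as the arm can. A call with a number of a shift or a turn outside -1 to 1 is refused whole. A call with a gripper value outside its range is refused whole. "gripper" is the gripper's target within -1 to 1 (shut at 1, half-way at 0, fully open at -1), set as the call begins (left out, the last holds). The fingers move at their own pace and stop on an object; "squeeze" is the grip in N (left out, the last holds). Time passes only in rows, so rows that do not move let the fingers close. It gives the time, the measured TCP pose, the force, the opening and the grip force at its end, in the units of the state.
- arm.observe(): the state, without advancing time (a new reading comes with each control period).
- arm.get_image(name): name is "scene" or "side" or "wrist"; returns the picture (400x640x3 uint8, red, green, blue); there is no depth.
- arm.calibration(name): a dict with "K" (3x3 intrinsics, pixels), "T" (4x4, takes a point from camera to world coordinates). Camera axes: x right, y down, z forward; pixel columns grow to the right and rows downward; lengths in m; the calibration is good to about 2 mm. A picture is of the moment at which its call begins: read the wrist's pose just before it. calibration takes no time and is no camera call; for the wrist camera it gives the pose at the moment of the call.
- arm.sign_off(): hands the job in; it is judged then, once.
Trained networks look in the newest picture that a camera, given by its name, has taken for a name from the list of things; names that differ only in an ending like _2 or _b are one class to them, and where a whole thing is asked for, a point or a joint stands for the part that bears it (a point fixed in the world has none). Each returns a list of dicts, best first, with "conf" (0 to 1); they miss things now and then, are a little off and sometimes report something else, mostly with a low value. They report only what shows in the picture. A call takes as long as a camera call. They do not tell look-alikes from the thing itself.
- arm.look_for(camera, query): "point" ([column, row] as shares, 0 to 1, of the picture: columns of its width, rows of its height, amid what is visible of it).
- arm.regions_of(camera, query): "region" (400x640 bool, what is visible of it) and "point" ([column, row] as shares, 0 to 1, of the picture: columns of its width, rows of its height, amid what is visible of it).
- arm.place_of(camera, query): "point" ([column, row] as shares, 0 to 1, of the picture: columns of its width, rows of its height: a listed point, or the origin of a listed thing).
The state is a dict: "clock": time; "joints": joint angles; "dq": joint speeds; "joint_efforts": joint torques, N m; "position": TCP position; "ee_rot": TCP orientation; "force": force on the tool from outside, world axes, zero at the start; "ft_torque": the same for the moment, N m; "width": opening from 0.0 (shut) to 1.0 (fully open); "gripper_force": force on a finger pad.
Only numpy, scipy, OpenCV 4.12 (cv2) and the standard library are available. Lean on these libraries where they do the work, as an engineer would, in place of code of your own. Each camera call takes 0.05 s, during which the arm holds its last target. There are 200 camera calls.

## Task

Take the grey spigot adapter with the hollow hexagonal head out of the holder in the drawer and push its spigot down through the knurled nut of the brass collet coupling that stands upright in the small vise, until it is fully home on the stop inside. Then turn the nut clockwise until the collet grips the spigot firmly, hand-tight: about 0.2 newton-metres more than the nut takes to run freely, without ramming the spigot against the stop or overtightening and crushing the plastic. Leave the other fittings and the wrench where they are.

Things in the scene. Friction and masses are not known exactly. Their poses are not given: they have to be found in the camera images.
- adapter_hex (a point): Centre of the hollow hexagonal head (26 mm across flats, 16 mm tall) of the grey plastic spigot adapter to be fitted, 52 mm above its tip. z points up along the part; flats face along its x and every 60 degrees from there. Fully home, the head's underside stands 12 mm above the nut, so grip the head with fingertips no more than about 9 mm below its underside.
- adapter: The same adapter (about 50 g, 60 mm tall): under the head a plain round spigot, 16 mm in diameter and 44 mm long, points down. Origin at the spigot's tip, z up. It stands upright in one of the holder's three holes (which one varies), 20 mm deep; the head's underside is then 24 mm above the holder's top.
- adapter_tip (a point): Centre of the flat lower end of the adapter's spigot; the last 5 mm above it taper, 12.6 mm wide at the end.
- holder: White plastic holder block lying on the mat, 70 x 220 x 26 mm, origin at the centre of its underside, long side along its y. Three holes 18.5 mm wide, 20 mm deep, in a row along y, 75 mm apart, the middle one at its centre. It does not move.
- nut_mouth (a point): Centre of the top face of the coupling's knurled aluminium nut, z up along the axis; fixed, it does not turn with the nut. The nut is 44 mm in diameter and 22 mm tall, with a 23 mm hole for the spigot. Below it 17 mm are free down to the vise jaws. Turned clockwise seen from above it tightens, in place, without rising or sinking, and it stays where it is left.
- nut_grip (a point): Point on the nut's axis half-way up the nut, 11 mm below its top; fixed. The nut runs freely with a steady drag of 0.3 N m for the first 0.5 to 2.3 rad (varies, can only be felt), then the collet bites and the torque rises by about 0.22 N m per radian. Firm is a rise of 0.2; above 0.26 the plastic is crushed. Compare like with like: read at rest, the drag may count the other way.
- stop_mid (a point): Centre of the stop shoulder inside the coupling on which the spigot's tip must rest, 32 mm below the nut's top, on its axis, z up. The bore above it is 17.6 mm wide. A greased O-ring 9 mm above the stop rubs on the spigot: it takes 3 to 8 N to push past it, and it holds the spigot up so that it does not drop home by itself.
- stop: The stop shoulder itself, a part of the coupling (origin as vise); pressing the spigot on it with more than 40 N counts as ramming.
- vise: Small grey drill-press vise, 170 x 70 mm base, jaws 66 mm wide and 50 mm high, standing on the mat and clamping the coupling between jaws that face along its x; its screw and T-handle point to its -x. Origin on the coupling's axis at the level of the mat. It does not move.
- collet0: One of the six white collet fingers in the nut's hole; it hinges inward at its root, where its origin lies (67 mm above the mat, 10 mm off the axis).
- collet2: Another collet finger, 120 degrees on; origin at its root.
- collet4: Another collet finger, 240 degrees on; origin at its root.
- hose_tail: Bystander in the holder: grey fitting with the same 16 mm spigot but a ribbed hose tail on top, 75 mm tall; origin at the spigot's tip.
- round_plug: Bystander in the holder: grey plug with the same 16 mm spigot but a solid round head 27 mm in diameter, 58 mm tall; origin at the spigot's tip.
- banjo: Bystander: brass banjo fitting lying on the mat, eye 26 mm in diameter and 12 mm tall with a 31 mm stem along its x; origin under the eye.
- pipe_cap: Bystander: chrome pipe cap, 34 mm in diameter, 24 mm tall, on the mat; origin under its centre.
- thumb_nut: Bystander: small knurled aluminium thumb nut, 28 mm in diameter, 18 mm tall, on the mat; origin under its centre.
- nipple: Bystander: brass hex nipple standing on the mat, 28 mm wide, 32 mm tall; origin under its centre.
- wrench: Bystander: small steel open-ended wrench lying on the mat, 148 mm long, 20 mm wide, 6 mm thick; origin under its middle.
Mind the look-alikes: they are no part of the job. Leave any blue, green or pink look-alike of the adapter alone.

How it is judged:
On the way, in this order (a step that is already met when the one before it is completed fails the run):
1. the adapter's spigot is pushed fully home on the stop in the coupling, upright (z of adapter_tip in the frame of stop_mid below 0.002 m and horizontal distance between adapter_tip and stop_mid below 0.003 m and angle between adapter_tip's own z axis and vertical below 0.06 rad), for 0.2 s.
2. the nut is turned until the collet grips the spigot firmly (all of step 1 and contact force between adapter and collet0 above 15 N and contact force between adapter and collet2 above 15 N and contact force between adapter and collet4 above 15 N), for 0.2 s.
At the end, for the whole second after the job is handed in: The adapter stands at rest in the coupling: spigot tip within 2 mm of the stop in height, within 3 mm of the axis, within 0.06 rad of upright, and each collet finger presses on it with more than 15 N (a rise of about 0.15 N m at the nut) (all of step 2 and linear speed of adapter below 0.01 m/s); the robot touches nothing.
It fails at once if the spigot is rammed against the stop with more than 40 N (contact force between adapter and stop above 40 N).
It fails at once if the collet is overtightened and crushes the plastic spigot (more than 28 N on a finger, a rise of about 0.27 N m at the nut) (contact force between adapter and collet0 above 28 N or contact force between adapter and collet2 above 28 N or contact force between adapter and collet4 above 28 N).
It fails at once if another fitting or the wrench is moved by more than 30 mm (distance of any of hose_tail, round_plug, banjo, pipe_cap, thumb_nut, nipple, wrench from where it was at the start of the episode above 0.03 m).
It also fails if it takes over 69 s, if anything falls off the work surface, if the arm or the gripper's body presses on something with over 40 N, if the wrist force passes 120 N, or if a joint passes its speed limit or range.

## Working session

There is one attempt and no reset: what is moved stays moved. The work goes in short steps, Python scripts to look and compute and a tool call to move; the robot and the scene stay as the last step left them, time stands still between calls to the robot, and variables do not carry over. Pictures are saved under pics/ and viewed, at most 10 in all, crops included, and the job is handed in when it is done.

Besides the shell and the picture viewer there is one more tool, called after "Emit:" as name(argument=value, ...), one argument or row to a line, values as JSON. move_arm: Moves the arm, as the interface text tells. Scaled input: -1 to 1 covers 1000 mm each way for a shift and pi/2 rad each way for a turn. Its arguments: {"type":"object","properties":{"motion":{"type":"array","items":{"type":"object","properties":{"tx":{"type":"number"},"ty":{"type":"number"},"tz":{"type":"number"},"twist":{"type":"number"}}}},"gripper":{"type":"number"},"squeeze":{"type":"number"}},"required":["motion"]}

```bash
mkdir -p pics; ls
python3 - <<'E'
from cell import arm
import cv2,numpy as np
s=arm.observe(); print(s)
for c in ("scene","side"):
    im=arm.get_image(c); cv2.imwrite(f"pics/{c}0.png",im[:,:,::-1])
    for q in ("adapter_hex","adapter","nut_mouth","holder","hose_tail","round_plug","vise","adapter_tip"):
        r=arm.place_of(c,q); print(c,q,[(round(x["conf"],2),np.round(np.array(x["point"])*[640,400],1).tolist()) for x in r[:4]])
    k=arm.calibration(c); print(k["K"],k["T"])
print(arm.observe()["clock"])
E
```

```text
pics
{'clock': 0.0, 'joints': array([ 1.20641864,  0.43521718,  0.02498894,  1.57411961, -0.01159518,
        1.13400698, -0.07506921]), 'dq': array([ 4.23734511e-04,  1.04675203e-03,  1.12035296e-04, -1.08173750e-03,
       -1.19788170e-03, -1.25465919e-03,  9.55133979e-05]), 'joint_efforts': array([-1.68240655e-03, -6.67851162e+01,  9.83690433e-01, -3.14450133e+01,
       -6.08453597e-02,  4.29234607e-02,  1.54226159e-04]), 'position': array([ 0.1615449 , -0.60321557,  0.22594007]), 'ee_rot': array([-3.11317981e+00, -4.09741669e-01,  5.70816598e-04]), 'force': array([ 0.74129292, -0.93785745,  0.25765612]), 'ft_torque': array([ 0.01889894, -0.03416198, -0.02858042]), 'gripper_force': 0.0, 'width': 1.0003274464189877}
scene adapter_hex [(0.67, [247.6, 130.2]), (0.62, [277.7, 127.5]), (0.6, [219.7, 136.2]), (0.55, [389.6, 274.4])]
scene adapter [(0.67, [296.3, 191.5]), (0.65, [277.8, 143.1]), (0.52, [227.3, 147.6]), (0.45, [252.7, 142.5])]
scene nut_mouth [(0.64, [388.5, 276.4])]
scene holder [(0.97, [295.7, 195.6])]
scene hose_tail [(0.57, [280.3, 170.1])]
scene round_plug [(0.57, [
[... 734 characters left out ...]
]), (0.3, [302.3, 207.5])]
side holder [(0.74, [332.1, 248.1])]
side hose_tail [(0.53, [343.4, 272.6])]
side round_plug [(0.72, [265.3, 149.6]), (0.63, [331.7, 247.4]), (0.49, [315.3, 224.0])]
side vise [(0.7, [273.9, 180.3]), (0.48, [345.8, 273.6])]
side adapter_tip [(0.96, [426.2, 366.1]), (0.84, [383.8, 375.0]), (0.83, [328.0, 244.6]), (0.64, [346.1, 374.6])]
[[367.33398574   0.         318.15351667]
 [  0.         367.33398574 203.83831168]
 [  0.           0.           1.        ]] [[ 0.90534899 -0.24524549  0.34669562  0.31766379]
 [-0.42454994 -0.54196949  0.72527679 -0.63065042]
 [ 0.01002759 -0.80381821 -0.59479049  0.57647651]
 [ 0.          0.          0.          1.        ]]
0.9
```

Run:
```python
import cv2
a=cv2.imread("pics/scene0.png")[90:340,180:480]; cv2.imwrite("pics/c0.png",cv2.resize(a,None,fx=2.4,fy=2.4,interpolation=2))
a=cv2.imread("pics/side0.png")[120:320,200:440]; cv2.imwrite("pics/c1.png",cv2.resize(a,None,fx=3,fy=3,interpolation=2))
```

```text
(no output)
```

View pics/c0.png

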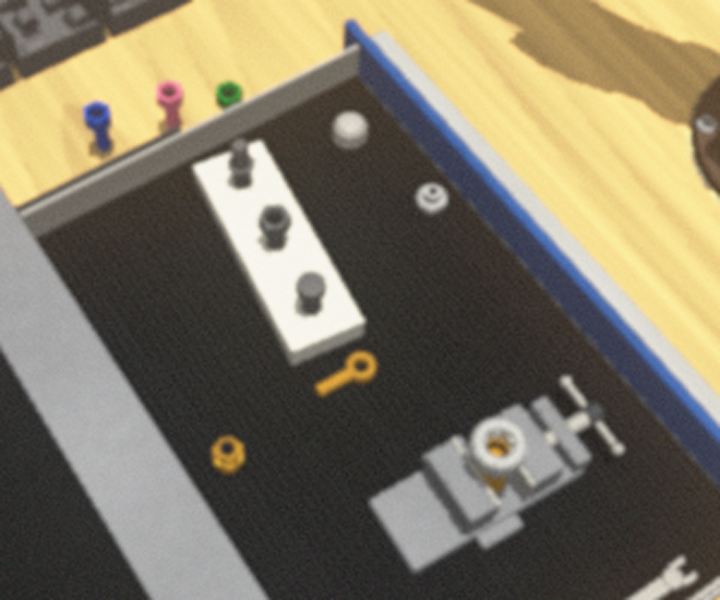

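View pics/c1.png

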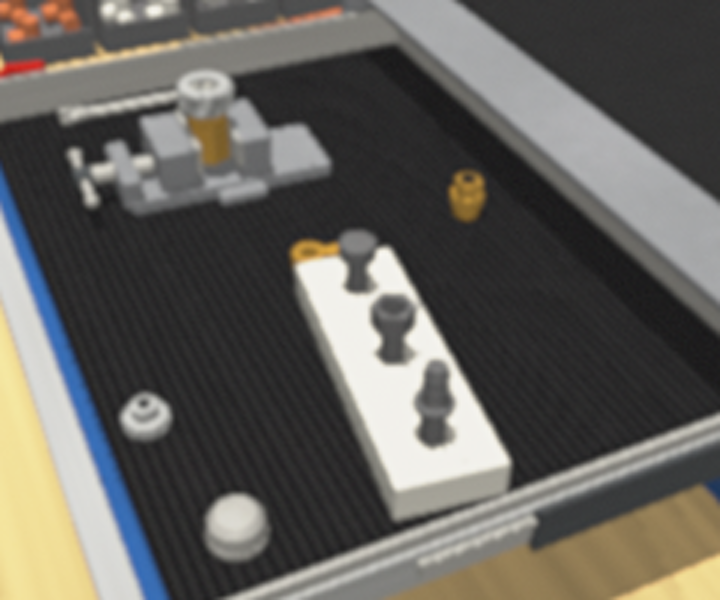

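The adapter (hollow hex head) stands in the holder's middle hole: scene about (294.6, 180), side about (331, 224). The nut mouth is at scene (388, 275), side (268, 149.7). Coloured look-alikes stand behind the drawer, and the plug and hose tail are in the end holes.

```bash
cat > h.py <<'E'
from cell import arm
import numpy as np, cv2
from scipy.spatial.transform import Rotation as R
def P(c):
    k=arm.calibration(c); return k["K"]@np.linalg.inv(k["T"])[:3]
def tri(pts): # list of (P,uv)
    A=np.vstack([[u*p[2]-p[0],v*p[2]-p[1]] for p,(u,v) in pts]); x=np.linalg.svd(A)[2][-1]; x=x[:3]/x[3]
    e=[np.round((p@np.r_[x,1])[:2]/(p@np.r_[x,1])[2]-q,1).tolist() for p,q in pts]
    return np.round(x,4),e
def onz(c,uv,z):
    k=arm.calibration(c); d=k["T"][:3,:3]@np.linalg.inv(k["K"])@np.r_[uv,1]; o=k["T"][:3,3]
    return o+d*(z-o[2])/d[2]
E
python3 - <<'E'
from h import *
a,b=P("scene"),P("side")
print("hex",tri([(a,(294.6,181)),(b,(331.5,226))]))
print("nut",tri([(a,(388.4,275.5)),(b,(268,149.7))]))
print("holder",tri([(a,(295.7,195.6)),(b,(332.1,248.1))]))
print("vise",tri([(a,(380.8,291.6)),(b,(273.9,180.3))]))
for c in("scene","side"):
    r=arm.regions_of(c,"holder")[0]; m=r["region"].astype(np.uint8); print(r["conf"],m.sum())
    # top-face: white pixels
    im=arm.get_image(c); w=((im.min(2)>190)&(cv2.dilate(m,np.ones((9,9)))>0)).astype(np.uint8)
    cs=max(cv2.findContours(m,0,2)[0],key=cv2.contourArea)
    print(cv2.approxPolyDP(cs,5,True)[:,0].tolist())
s=arm.observe();print(s["clock"],R.from_rotvec(s["ee_rot"]).as_matrix().round(3))
k=arm.calibration("wrist");print(k["K"],k["T"].round(3))
E
```

```text
hex (array([ 0.5687, -0.1601,  0.1308]), [[-0.5, 0.0], [-1.1, -0.1]])
nut (array([0.5449, 0.1307, 0.1557]), [[-0.4, 0.1], [-0.6, -0.1]])
holder (array([ 0.5693, -0.1595,  0.0733]), [[-1.1, 0.1], [-2.5, -0.2]])
vise (array([0.549 , 0.1265, 0.0707]), [[-1.3, 0.3], [-2.0, -0.3]])
0.69 2542
[[286, 149], [282, 169], [274, 155], [261, 162], [305, 240], [332, 225]]
0.71 3016
[[300, 207], [299, 219], [331, 291], [366, 285], [369, 272], [351, 242], [348, 266], [339, 265], [341, 242], [349, 238], [331, 204], [320, 217], [314, 206]]
1.1 [[ 0.966  0.259 -0.   ]
 [ 0.259 -0.966 -0.   ]
 [-0.     0.    -1.   ]]
[[311.13557975   0.         322.3680367 ]
 [  0.         311.13557975 202.48442142]
 [  0.           0.           1.        ]] [[ 0.259 -0.924 -0.282  0.239]
 [-0.966 -0.248 -0.075 -0.584]
 [-0.001  0.292 -0.956  0.385]
 [ 0.     0.     0.     1.   ]]
```

Emit:
move_arm(
  motion=[
    {"tx": 0.042,"ty": -0.0266},
    {"tx": 0.042,"ty": -0.0266},
    {"tx": 0.042,"ty": -0.0266},
    {"tx": 0.042,"ty": -0.0266},
    {"tx": 0.042,"ty": -0.0266},
    {"tx": 0.042,"ty": -0.0266},
    {"tx": 0.042,"ty": -0.0266},
    {"tx": 0.042,"ty": -0.0266},
    {"tx": 0.042,"ty": -0.0266},
    {"tx": 0.042,"ty": -0.0266},
    {"tx": 0.042,"ty": -0.0266},
    {},
  ],
  gripper=-1,
)

```text
invalid input
```

Run:
```python
from h import *
s=arm.observe();print(s["clock"],s["position"],s["joints"].round(3),s["ft_torque"].round(3),s["force"].round(2))
im=arm.get_image("wrist"); cv2.imwrite("pics/w1.png",im[:,:,::-1])
for q in ("adapter_hex","adapter","holder","hose_tail","round_plug"):
    r=arm.place_of("wrist",q); print(q,[(round(x["conf"],2),np.round(np.array(x["point"])*[640,400],1).tolist()) for x in r[:4]])
    if q=="adapter_hex":
      for x in r[:3]: print(onz("wrist",np.array(x["point"])*[640,400],0.1308))
p=P("wrist")@np.r_[.5687,-.1601,.1308,1];print(p[:2]/p[2])
```

```text
1.1 [ 0.16173991 -0.60371402  0.2267552 ] [ 1.206  0.434  0.025  1.573 -0.012  1.134 -0.075] [-0.044 -0.031  0.014] [-0.39 -0.68 -0.35]
adapter_hex []
adapter []
holder []
hose_tail []
round_plug []
[ -532.01415067 -1073.13402712]
```

View pics/w1.png

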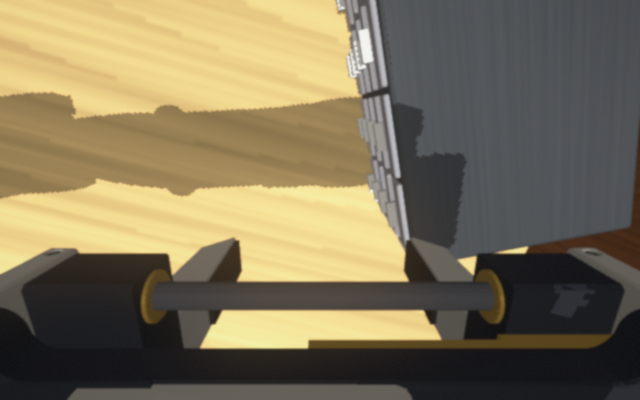

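The move was refused, presumably because of the empty row. The wrist picture shows only the table and a keyboard-like block, with the fingers in the lower half (rows above 240 are free). So I should view with the TCP about 60 mm short of the target.

Emit:
move_arm(
  motion=[
    {"tx": 0.0405,"ty": -0.0292,"tz": 0,"twist": 0},
    {"tx": 0.0405,"ty": -0.0292,"tz": 0,"twist": 0},
    {"tx": 0.0405,"ty": -0.0292,"tz": 0,"twist": 0},
    {"tx": 0.0405,"ty": -0.0292,"tz": 0,"twist": 0},
    {"tx": 0.0405,"ty": -0.0292,"tz": 0,"twist": 0},
    {"tx": 0.0405,"ty": -0.0292,"tz": 0,"twist": 0},
    {"tx": 0.0405,"ty": -0.0292,"tz": 0,"twist": 0},
    {"tx": 0.0405,"ty": -0.0292,"tz": 0,"twist": 0},
    {"tx": 0.0405,"ty": -0.0292,"tz": 0,"twist": 0},
    {"tx": 0.0405,"ty": -0.0292,"tz": 0,"twist": 0},
    {"tx": 0.0405,"ty": -0.0292,"tz": 0,"twist": 0},
    {"tx": 0,"ty": 0,"tz": 0,"twist": 0},
  ],
  gripper=-1,
)

```text
clock: 2.6
position: [0.5132, -0.1706, 0.227]
ee_rot: [-3.11, -0.426, -0.005]
force: [-0.1, 0.7, -0.0]
width: 0.996
gripper_force: 0.0
```

```bash
cat > w.py <<'E'
from h import *
import sys
n,z=sys.argv[1],float(sys.argv[2])
s=arm.observe();print(s["clock"],s["position"],s["joints"].round(3),s["ft_torque"].round(3),s["force"].round(2))
im=arm.get_image("wrist"); cv2.imwrite(f"pics/{n}.png",im[:,:,::-1])
for q in sys.argv[3:]:
    r=arm.place_of("wrist",q); print(q)
    for x in r[:4]:
        uv=np.array(x["point"])*[640,400]; print(round(x["conf"],2),uv.round(1),onz("wrist",uv,z).round(4))
E
python3 w.py w2 0.1308 adapter_hex adapter holder
```

```text
2.6 [ 0.51324941 -0.17059795  0.22700427] [ 0.4    0.312 -0.227  1.765  0.074  1.071 -1.15 ] [-0.019  0.061  0.046] [-0.11  0.65 -0.05]
adapter_hex
0.82 [573.5 142.8] [ 0.6135 -0.359   0.1308]
0.78 [326.7 135.8] [ 0.5668 -0.1659  0.1308]
0.77 [477.7 241.5] [ 0.5132 -0.3194  0.1308]
0.66 [522.2 207.5] [ 0.5525 -0.3434  0.1308]
adapter
0.94 [500.4 191.2] [ 0.5597 -0.3211  0.1308]
0.86 [326.5 132.2] [ 0.5686 -0.1668  0.1308]
0.7 [537.  138.8] [ 0.6074 -0.3312  0.1308]
holder
0.95 [326.4 130.1] [ 0.5697 -0.1672  0.1308]
```

Run:
```python
import cv2
a=cv2.imread("pics/w2.png")[60:220,230:430]; cv2.imwrite("pics/c2.png",cv2.resize(a,None,fx=3.75,fy=3.75,interpolation=2))
```

```text
(no output)
```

View pics/c2.png

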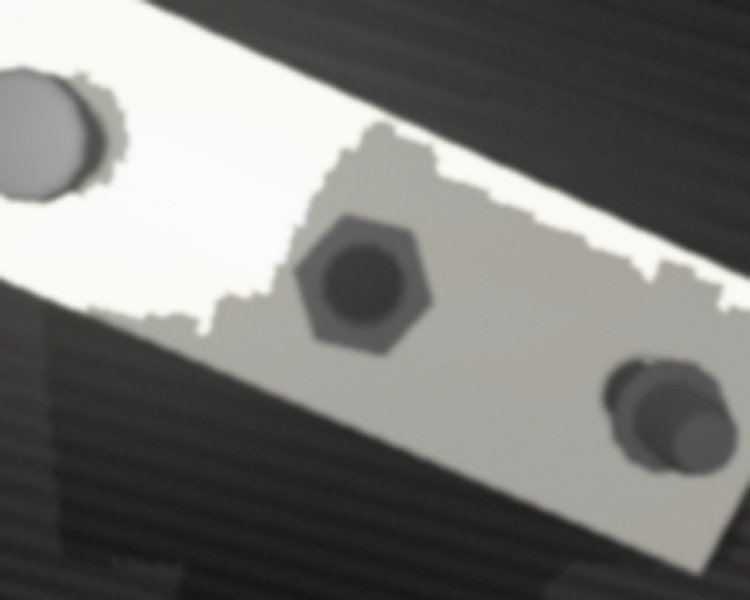

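The hollow hex shows straight from above in the middle hole. In the crop its vertices are (345,215), (413,230), (433,300), (383,355), (315,340) and (295,270), so the centre is at about pixel (327,136). The plug is to its left and the hose tail to its right.

Run:
```python
from h import *
v=np.array([(345,215),(413,230),(433,300),(383,355),(315,340),(295,270)])/3.75+[230,60]
a,b,w=P("scene"),P("side"),P("wrist")
c=v.mean(0)
print(tri([(a,(294.6,178.5)),(b,(331.3,222.5)),(w,c)]))
W=np.array([onz("wrist",q,.139) for q in v])[:,:2]
print(W.mean(0)); e=np.roll(W,-1,0)-W; print(np.linalg.norm(e,axis=1).round(4))
n=np.degrees(np.arctan2(e[:,1],e[:,0]))-90; print((n%60).round(1), 'across flats', np.mean(np.linalg.norm(e,axis=1))*1.732)
h=np.array([onz("wrist",np.array(q)/3.75+[230,60],.0985) for q in [(145,0),(750,278),(0,280),(697,573)]])[:,:2]
for i in(0,2): d=h[i+1]-h[i]; print('holder',np.degrees(np.arctan2(d[1],d[0])))
s=arm.observe();x=R.from_rotvec(s["ee_rot"]).as_matrix();print('tool x yaw',np.degrees(np.arctan2(x[1,0],x[0,0])), s["position"],x.round(3))
```

```text
(array([ 0.5673, -0.1627,  0.1389]), [[-0.7, -0.8], [-0.9, 1.1], [-6.9, -3.6]])
[ 0.56592437 -0.16866541]
[0.0142 0.0147 0.0153 0.0146 0.0149 0.015 ]
[2.9 2.2 2.9 2.5 0.5 1.6] across flats 0.02560284806247732
holder -98.36662888077565
holder -98.20832336872849
tool x yaw 14.921698087647789 [ 0.50827771 -0.17931073  0.22661351] [[ 0.966  0.257 -0.001]
 [ 0.257 -0.966 -0.001]
 [-0.001  0.    -1.   ]]
```

The arm was still settling when that picture was taken, so I will measure again at rest.

Run:
```python
from h import *
im=arm.get_image("wrist"); cv2.imwrite("pics/w3.png",im[:,:,::-1])
k=arm.calibration("wrist"); s=arm.observe(); print(s["position"],s["clock"])
g=im.max(2); p=P("wrist")@np.r_[.5695,-.1605,.139,1]; p=p[:2]/p[2]; print("pred",p)
m=(g<130).astype(np.uint8)
n,l,st,ce=cv2.connectedComponentsWithStats(m)
for i in range(1,n):
    if 300<st[i,4]<3000 and abs(ce[i]-p).max()<90:
        cs=cv2.findContours((l==i).astype(np.uint8),0,2)[0][0]; h=cv2.convexHull(cs)
        M=cv2.moments(h); c=np.array([M["m10"],M["m01"]])/M["m00"]
        print(st[i],c,onz("wrist",c,.139).round(4))
        W=np.array([onz("wrist",q,.139)[:2] for q in h[:,0]])
        best=[(np.ptp(W@[np.cos(t),np.sin(t)]),np.degrees(t)) for t in np.radians(np.arange(0,180,1))]
        best.sort(); print([(round(a*1000,1),round(b)) for a,b in best[:10]])
```

```text
[ 0.50811965 -0.17968495  0.226687  ] 2.85
pred [317.54781119 128.49551448]
[300 108  35  37 949] [316.65861946 126.2786123 ] [ 0.5709 -0.1594  0.139 ]
[(np.float64(24.5), 64), (np.float64(24.6), 63), (np.float64(24.6), 65), (np.float64(24.7), 66), (np.float64(24.7), 62), (np.float64(24.8), 67), (np.float64(24.8), 61), (np.float64(24.9), 68), (np.float64(24.9), 69), (np.float64(24.9), 60)]
[382 146  36  31 889] [399.55046404 160.95572312] [ 0.5619 -0.2297  0.139 ]
[(np.float64(23.9), 15), (np.float64(24.0), 14), (np.float64(24.1), 13), (np.float64(24.1), 12), (np.float64(24.2), 169), (np.float64(24.2), 170), (np.float64(24.2), 173), (np.float64(24.2), 171), (np.float64(24.2), 172), (np.float64(24.2), 11)]
```

Emit:
move_arm(
  motion=[
    {"tx": 0.033,"ty": -0.0015,"tz": 0,"twist": 0},
    {"tx": 0.0325,"ty": -0.0015,"tz": 0,"twist": 0},
    {"tx": 0,"ty": 0,"tz": 0.02,"twist": -0.065},
    {"tx": 0,"ty": 0,"tz": 0.02,"twist": -0.065},
    {"tx": 0,"ty": 0,"tz": 0.02,"twist": -0.065},
    {"tx": 0,"ty": 0,"tz": 0,"twist": 0},
    {"tx": 0,"ty": 0,"tz": 0,"twist": 0},
    {"tx": 0,"ty": 0,"tz": 0,"twist": 0},
  ],
)

```text
clock: 3.65
position: [0.572, -0.1591, 0.1681]
ee_rot: [3.016, 0.875, 0.003]
force: [-0.2, -0.3, 0.0]
width: 1.003
gripper_force: 0.0
```

```bash
cat > st.py <<'E'
from h import *
import sys
s=arm.observe();x=R.from_rotvec(s["ee_rot"]).as_matrix();p=s["position"]
print(s["clock"],p.round(4),'yaw',np.degrees(np.arctan2(x[1,0],x[0,0])).round(2),'j7',s["joints"][6].round(3),'F',s["force"].round(2),'M',s["ft_torque"].round(3),'w',round(s["width"]*92,1),round(s["gripper_force"],1))
if len(sys.argv)>3: print('tool delta',(x.T@(np.array(sys.argv[1:4],float)-p)).round(4))
E
python3 st.py .5706 -.1596 .117
```

```text
3.65 [ 0.572  -0.1591  0.1681] yaw 32.35 j7 -0.96 F [-0.15 -0.29  0.01] M [-0.023 -0.075 -0.054] w 92.3 0.0
tool delta [-0.0015 -0.0004  0.0511]
```

Emit:
move_arm(
  motion=[
    {"tx": -0.001,"ty": 0,"tz": 0.02,"twist": 0},
    {"tx": 0,"ty": 0,"tz": 0.02,"twist": 0},
    {"tx": 0,"ty": 0,"tz": 0.011,"twist": 0},
    {"tx": 0,"ty": 0,"tz": 0,"twist": 0},
    {"tx": 0,"ty": 0,"tz": 0,"twist": 0},
  ],
)

```text
clock: 4.15
position: [0.5712, -0.159, 0.1166]
ee_rot: [3.015, 0.879, 0.001]
force: [0.0, 1.2, 1.2]
width: 0.999
gripper_force: 0.0
```

Emit:
move_arm(
  motion=[
    {"tx": 0,"ty": 0,"tz": 0,"twist": 0},
    {"tx": 0,"ty": 0,"tz": 0,"twist": 0},
    {"tx": 0,"ty": 0,"tz": 0,"twist": 0},
    {"tx": 0,"ty": 0,"tz": 0,"twist": 0},
    {"tx": 0,"ty": 0,"tz": 0,"twist": 0},
    {"tx": 0,"ty": 0,"tz": 0,"twist": 0},
    {"tx": 0,"ty": 0,"tz": 0,"twist": 0},
    {"tx": 0,"ty": 0,"tz": 0,"twist": 0},
  ],
  gripper=1,
  squeeze=25,
)

```text
clock: 4.95
position: [0.5706, -0.1589, 0.1157]
ee_rot: [-3.016, -0.88, 0.0]
force: [0.7, 0.3, 0.2]
width: 0.352
gripper_force: 0.0
```

```bash
python3 st.py .5706 -.1596 .117
```

```text
4.95 [ 0.5706 -0.1589  0.1157] yaw 32.54 j7 -0.977 F [0.67 0.3  0.19] M [ 0.012 -0.021  0.014] w 32.4 0.0
tool delta [-0.0004  0.0006 -0.0013]
```

Emit:
move_arm(
  motion=[
    {"tx": 0,"ty": 0,"tz": 0,"twist": 0},
    {"tx": 0,"ty": 0,"tz": 0,"twist": 0},
    {"tx": 0,"ty": 0,"tz": 0,"twist": 0},
    {"tx": 0,"ty": 0,"tz": 0,"twist": 0},
    {"tx": 0,"ty": 0,"tz": 0,"twist": 0},
  ],
)

```text
clock: 5.45
position: [0.5706, -0.1589, 0.1157]
ee_rot: [3.016, 0.88, -0.0]
force: [0.3, -1.0, 0.1]
width: 0.279
gripper_force: 25.0
```

```bash
python3 st.py .5706 -.1596 .117
```

```text
5.45 [ 0.5706 -0.1589  0.1157] yaw 32.54 j7 -0.977 F [ 0.26 -1.    0.12] M [-0.051 -0.006  0.047] w 25.7 25.0
tool delta [-0.0004  0.0006 -0.0013]
```

Emit:
move_arm(
  motion=[
    {"tx": 0,"ty": 0,"tz": -0.02,"twist": 0},
    {"tx": 0,"ty": 0,"tz": -0.03,"twist": 0},
    {"tx": 0,"ty": 0,"tz": -0.05,"twist": 0},
    {"tx": 0.009,"ty": -0.037,"tz": 0,"twist": 0},
    {"tx": 0.009,"ty": -0.037,"tz": 0,"twist": 0},
    {"tx": 0.009,"ty": -0.037,"tz": 0,"twist": 0},
    {"tx": 0.009,"ty": -0.037,"tz": 0,"twist": 0},
    {"tx": 0.009,"ty": -0.037,"tz": 0,"twist": 0},
    {"tx": 0.009,"ty": -0.037,"tz": 0,"twist": 0},
    {"tx": 0.009,"ty": -0.036,"tz": 0,"twist": 0},
    {"tx": 0,"ty": 0,"tz": 0,"twist": 0},
    {"tx": 0,"ty": 0,"tz": 0,"twist": 0},
  ],
)

```text
clock: 6.65
position: [0.4847, 0.0931, 0.2158]
ee_rot: [3.014, 0.884, 0.0]
force: [-0.3, -1.3, -1.0]
width: 0.279
gripper_force: 25.0
```

Emit:
move_arm(
  motion=[
    {"tx": 0,"ty": 0,"tz": 0,"twist": 0},
    {"tx": 0,"ty": 0,"tz": 0,"twist": 0},
    {"tx": 0,"ty": 0,"tz": 0,"twist": 0},
  ],
)

```text
clock: 6.95
position: [0.4852, 0.0914, 0.2156]
ee_rot: [3.016, 0.877, -0.0]
force: [0.7, -0.1, -0.4]
width: 0.284
gripper_force: 25.0
```

```bash
python3 st.py .545 .131 .216; python3 w.py w4 0.156 nut_mouth vise; python3 -c "
from h import *
print(P('wrist')@np.r_[.5449,.1307,.1557,1])"
```

```text
6.95 [0.4852 0.0914 0.2156] yaw 32.44 j7 -1.427 F [ 0.67 -0.06 -0.41] M [ 0.003 -0.051  0.002] w 26.1 25.0
tool delta [ 0.0717 -0.0013 -0.0004]
6.95 [0.4852049  0.09143208 0.21558297] [ 0.04   0.268 -0.411  1.874  0.124  1.025 -1.427] [ 0.003 -0.051  0.002] [ 0.67 -0.06 -0.41]
nut_mouth
0.95 [320.6 121.1] [0.5446 0.1299 0.156 ]
0.38 [323.5 233.2] [0.4767 0.0842 0.156 ]
vise
0.82 [319.6 117.3] [0.5463 0.132  0.156 ]
[67.45636967 25.31809019  0.21073699]
```

View pics/w4.png

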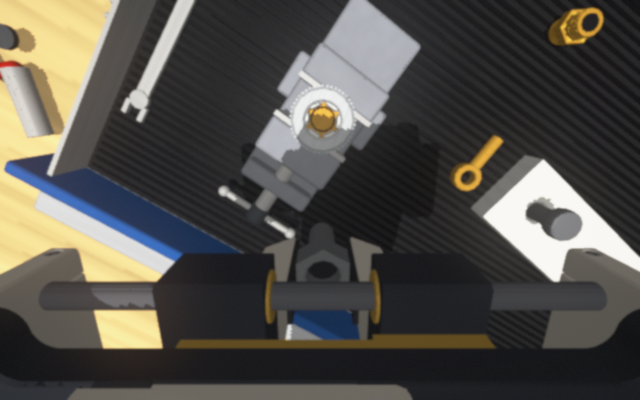

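The nut with its hole shows at about (321,119) and the vise jaws around it, which agrees with the triangulation to about 1 mm. The adapter hangs in the fingers.

Emit:
move_arm(
  motion=[
    {"tx": 0.036,"ty": 0,"tz": 0,"twist": 0},
    {"tx": 0.035,"ty": -0.001,"tz": 0,"twist": 0},
    {"tx": 0,"ty": 0,"tz": 0,"twist": 0},
    {"tx": 0,"ty": 0,"tz": 0,"twist": 0},
    {"tx": 0,"ty": 0,"tz": 0,"twist": 0},
    {"tx": 0,"ty": 0,"tz": 0,"twist": 0},
  ],
)

```text
clock: 7.7
position: [0.5437, 0.1307, 0.2158]
ee_rot: [3.016, 0.879, -0.001]
force: [-0.2, -0.2, -1.2]
width: 0.279
gripper_force: 25.0
```

```bash
python3 st.py .5447 .1303 .216
python3 - <<'E'
from h import *
o=[]
for c in("scene","side"):
    im=arm.get_image(c)
    for q in ("adapter_tip","nut_mouth"):
        for x in arm.place_of(c,q)[:3]: print(c,q,round(x["conf"],2),(np.array(x["point"])*[640,400]).round(1))
    p=P(c)@np.r_[.5447,.1303,.156,1]; p=(p[:2]/p[2]).astype(int); print(p)
    a=im[p[1]-50:p[1]+30,p[0]-40:p[0]+40,::-1]; o.append(cv2.resize(a,None,fx=5,fy=5,interpolation=2))
cv2.imwrite("pics/c3.png",np.hstack(o))
E
```

```text
7.7 [0.5437 0.1307 0.2158] yaw 32.51 j7 -1.491 F [-0.19 -0.16 -1.15] M [ 0.013 -0.006  0.004] w 25.7 25.0
tool delta [ 0.0007  0.0009 -0.0002]
scene adapter_tip 0.76 [224.4 147.9]
scene adapter_tip 0.55 [387.1 267.5]
scene adapter_tip 0.46 [329.9 246.6]
scene nut_mouth 0.8 [387.6 276.6]
[388 275]
side adapter_tip 0.81 [383.  371.8]
side adapter_tip 0.74 [428.2 366.2]
side adapter_tip 0.55 [344.7 372.7]
side nut_mouth 0.95 [269.4 150.2]
side nut_mouth 0.43 [331.4 247.4]
[267 149]
```

View pics/c3.png

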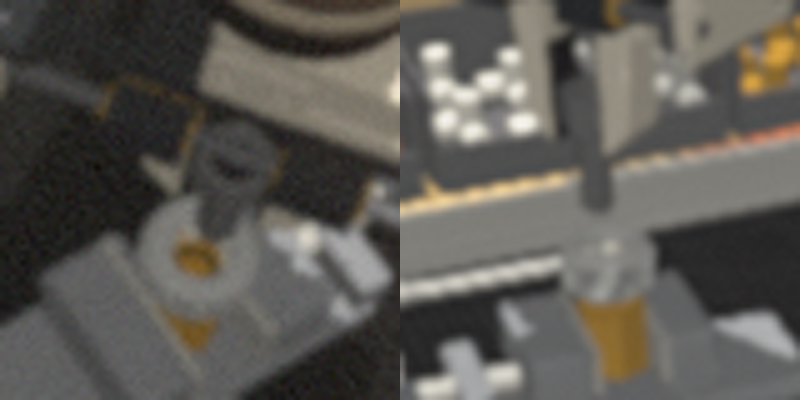

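Scene crop: the tip is at about pixel (390.6,272) and the nut hole at about (388,275). Side crop: the tip is at about (266.6,141) and the nut centre at about (268.8,150). The tip hangs just above the nut.

Run:
```python
from h import *
a,b=P("scene"),P("side")
print("tip",tri([(a,(390.6,271)),(b,(266.6,141))]))
print("nut",tri([(a,(387.9,275.8)),(b,(268.9,150.1))]))
for p in (a,b):
    for X in ([.5437,.1307,.1786],[.5447,.1303,.156]):
        q=p@np.r_[X,1];print((q[:2]/q[2]).round(1))
```

```text
tip (array([0.5442, 0.132 , 0.1782]), [[-0.2, 0.1], [-0.3, -0.1]])
nut (array([0.5461, 0.1302, 0.1548]), [[-0.6, 0.2], [-0.9, -0.2]])
[390.2 270.3]
[388.  275.3]
[266.2 141. ]
[267.4 149.6]
```

Emit:
move_arm(
  motion=[
    {"tx": 0.0005,"ty": 0.0015,"tz": 0.008,"twist": 0},
    {"tx": 0,"ty": 0,"tz": 0.008,"twist": 0},
    {"tx": 0,"ty": 0,"tz": 0.006,"twist": 0},
    {"tx": 0,"ty": 0,"tz": 0.004,"twist": 0},
    {"tx": 0,"ty": 0,"tz": 0.004,"twist": 0},
    {"tx": 0,"ty": 0,"tz": 0,"twist": 0},
    {"tx": 0,"ty": 0,"tz": 0,"twist": 0},
  ],
)

```text
clock: 8.7
position: [0.5455, 0.1306, 0.1857]
ee_rot: [3.016, 0.88, 0.0]
force: [0.4, 0.4, -0.7]
width: 0.282
gripper_force: 25.0
```

```bash
python3 st.py .5447 .1303 .216
```

```text
8.7 [0.5455 0.1306 0.1857] yaw 32.55 j7 -1.504 F [ 0.43  0.39 -0.69] M [ 0.02  -0.034  0.028] w 26.0 25.0
tool delta [-0.0008 -0.0002 -0.0303]
```

Emit:
move_arm(
  motion=[
    {"tx": 0,"ty": 0,"tz": 0.003,"twist": 0},
    {"tx": 0,"ty": 0,"tz": 0.003,"twist": 0},
    {"tx": 0,"ty": 0,"tz": 0,"twist": 0},
  ],
)

```text
clock: 9.0
position: [0.5453, 0.1303, 0.1793]
ee_rot: [3.016, 0.88, -0.001]
force: [0.8, -0.2, -1.1]
width: 0.282
gripper_force: 25.0
```

Emit:
move_arm(
  motion=[
    {"tx": 0,"ty": 0,"tz": 0.003,"twist": 0},
    {"tx": 0,"ty": 0,"tz": 0.003,"twist": 0},
    {"tx": 0,"ty": 0,"tz": 0,"twist": 0},
  ],
)

```text
clock: 9.3
position: [0.5454, 0.1299, 0.1732]
ee_rot: [3.015, 0.88, -0.001]
force: [0.7, -1.9, -1.4]
width: 0.282
gripper_force: 25.0
```

```bash
python3 st.py .5447 .1303 .216
```

```text
9.3 [0.5454 0.1299 0.1732] yaw 32.52 j7 -1.51 F [ 0.66 -1.92 -1.39] M [-0.694 -0.22   0.028] w 25.9 25.0
tool delta [-0.0004 -0.0007 -0.0428]
```

Emit:
move_arm(
  motion=[
    {"tx": 0,"ty": 0.001,"tz": 0.002,"twist": 0},
    {"tx": 0,"ty": 0,"tz": 0.002,"twist": 0},
    {"tx": 0,"ty": 0,"tz": 0,"twist": 0},
  ],
)

```text
clock: 9.6
position: [0.5457, 0.1295, 0.1692]
ee_rot: [-3.016, -0.88, 0.001]
force: [0.4, -1.3, -3.1]
width: 0.282
gripper_force: 25.0
```

```bash
python3 st.py .5447 .1303 .216
```

```text
9.6 [0.5457 0.1295 0.1692] yaw 32.55 j7 -1.511 F [ 0.39 -1.28 -3.11] M [-0.499 -0.111  0.081] w 26.0 25.0
tool delta [-0.0004 -0.0012 -0.0468]
```

Emit:
move_arm(
  motion=[
    {"tx": 0,"ty": 0.0005,"tz": 0.002,"twist": 0},
    {"tx": 0,"ty": 0,"tz": 0,"twist": 0},
  ],
)

```text
clock: 9.8
position: [0.5459, 0.1293, 0.1673]
ee_rot: [-3.015, -0.88, 0.001]
force: [-0.8, -0.8, -2.3]
width: 0.282
gripper_force: 25.0
```

```bash
python3 st.py .5447 .1303 .216
```

```text
9.8 [0.5459 0.1293 0.1673] yaw 32.55 j7 -1.511 F [-0.78 -0.84 -2.3 ] M [-0.314  0.045  0.036] w 26.0 25.0
tool delta [-0.0005 -0.0015 -0.0487]
```

Emit:
move_arm(
  motion=[
    {"tx": 0,"ty": 0,"tz": 0.002,"twist": 0},
    {"tx": 0,"ty": 0,"tz": 0,"twist": 0},
  ],
)

```text
clock: 10.0
position: [0.5465, 0.1298, 0.1665]
ee_rot: [-3.015, -0.881, -0.002]
force: [-2.3, -1.2, 6.3]
width: 0.281
gripper_force: 25.0
```

```bash
python3 st.py .5447 .1303 .216
```

```text
10.0 [0.5465 0.1298 0.1665] yaw 32.56 j7 -1.512 F [-2.34 -1.2   6.28] M [-0.262  0.622 -0.036] w 25.9 25.0
tool delta [-0.0012 -0.0013 -0.0495]
```

Emit:
move_arm(
  motion=[
    {"tx": -0.0008,"ty": 0,"tz": 0.002,"twist": 0},
    {"tx": 0,"ty": 0,"tz": 0,"twist": 0},
  ],
)

```text
clock: 10.2
position: [0.547, 0.1304, 0.1661]
ee_rot: [-3.015, -0.881, -0.007]
force: [-3.3, -0.8, 17.5]
width: 0.277
gripper_force: 25.0
```

```bash
python3 st.py .5447 .1303 .216
```

```text
10.2 [0.547  0.1304 0.1661] yaw 32.58 j7 -1.513 F [-3.34 -0.85 17.48] M [-0.084  0.85  -0.017] w 25.5 25.0
tool delta [-0.0017 -0.0011 -0.0499]
```

Emit:
move_arm(
  motion=[
    {"tx": 0,"ty": 0,"tz": 0.001,"twist": 0},
    {"tx": 0,"ty": 0,"tz": 0,"twist": 0},
  ],
)

```text
clock: 10.4
position: [0.5475, 0.1308, 0.1659]
ee_rot: [-3.015, -0.881, -0.009]
force: [-4.4, -0.4, 22.7]
width: 0.282
gripper_force: 25.0
```

```bash
python3 st.py .5447 .1303 .216
```

```text
10.4 [0.5475 0.1308 0.1659] yaw 32.59 j7 -1.513 F [-4.41 -0.42 22.72] M [-0.104  1.07  -0.036] w 25.9 25.0
tool delta [-0.0023 -0.001  -0.0501]
```

```bash
python3 - <<'E'
from h import *
o=[]
for c in("scene","side"):
    im=np.mean([arm.get_image(c) for _ in range(3)],axis=0).astype(np.uint8)
    cv2.imwrite(f"pics/{c}5.png",im[:,:,::-1])
    for q in ("adapter_hex","nut_mouth"):
        for x in arm.place_of(c,q)[:2]: print(c,q,round(x["conf"],2),(np.array(x["point"])*[640,400]).round(1))
    p=P(c)@np.r_[.5455,.1303,.165,1]; p=(p[:2]/p[2]).astype(int); print(p)
    a=im[p[1]-25:p[1]+25,p[0]-20:p[0]+20,::-1]; o.append(cv2.resize(a,None,fx=10,fy=10,interpolation=2))
cv2.imwrite("pics/c4.png",np.hstack(o))
for c in("scene","side"):
    for z in (.1555-.022,.1555,.1555+.012,.1555+.016,.1555+.028,.1555+.032):
        q=P(c)@np.r_[.546,.1303,z,1];print(c,z,(q[:2]/q[2]).round(1))
E
python3 st.py
```

```text
scene adapter_hex 0.71 [279.4 170.5]
scene adapter_hex 0.69 [277.2 126.8]
scene nut_mouth 0.69 [389.2 275.8]
[388 273]
side adapter_hex 0.85 [389.2 359.6]
side adapter_hex 0.68 [344.2 350.9]
side nut_mouth 0.74 [269.  146.9]
side nut_mouth 0.69 [246.8 152.4]
[267 146]
scene 0.1335 [385.9 280.4]
scene 0.1555 [387.4 275.8]
scene 0.1675 [388.3 273.2]
scene 0.17149999999999999 [388.6 272.3]
scene 0.1835 [389.5 269.6]
scene 0.1875 [389.8 268.7]
side 0.1335 [268.6 157.7]
side 0.1555 [267.9 149.7]
side 0.1675 [267.6 145.2]
side 0.17149999999999999 [267.4 143.6]
side 0.1835 [267.1 139.1]
side 0.1875 [266.9 137.5]
10.9 [0.5475 0.1308 0.1659] yaw 32.59 j7 -1.513 F [-4.93  0.26 22.76] M [-0.022  0.963 -0.003] w 25.8 25.0
```

View pics/c4.png

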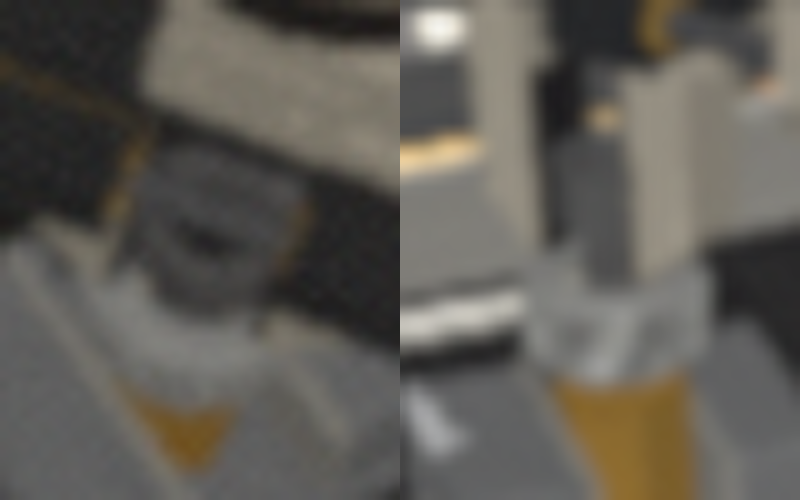

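From the side crop, the head's underside is at row ~142.5, about 19 mm above the nut, so the spigot is not home (about 6 mm short). It is catching at the O-ring with a sideways load, so I will relax and centre it.

Emit:
move_arm(
  motion=[
    {"tx": 0,"ty": 0,"tz": -0.005,"twist": 0},
    {"tx": 0,"ty": 0,"tz": 0,"twist": 0},
    {"tx": 0,"ty": 0,"tz": 0,"twist": 0},
  ],
)

```text
clock: 11.2
position: [0.5462, 0.1296, 0.168]
ee_rot: [-3.015, -0.881, -0.003]
force: [1.8, 2.5, 0.7]
width: 0.281
gripper_force: 25.0
```

```bash
cat > av.py <<'E'
from h import *
S=[]
for _ in range(3):
    arm.get_image("side"); S.append(arm.observe())
f=lambda k: np.mean([s[k] for s in S],0)
x=R.from_rotvec(S[-1]["ee_rot"]).as_matrix()
print(S[-1]["clock"],f("position").round(4),'F',f("force").round(2),'M',f("ft_torque").round(3),'tilt',x[:2,2].round(4),'j7',S[-1]["joints"][6].round(3),'w',(f("width")*92).round(1))
E
python3 av.py
```

```text
11.35 [0.5461 0.1295 0.1677] F [2.33 2.35 1.1 ] M [ 0.587 -0.573  0.029] tilt [0.0006 0.0008] j7 -1.51 w 25.8
```

Emit:
move_arm(
  motion=[
    {"tx": 0.0007,"ty": -0.0002,"tz": 0,"twist": 0},
    {"tx": 0,"ty": 0,"tz": 0,"twist": 0},
  ],
)

```text
clock: 11.55
position: [0.5461, 0.1295, 0.1676]
ee_rot: [-3.016, -0.88, 0.0]
force: [1.6, 2.0, 1.2]
width: 0.282
gripper_force: 25.0
```

```bash
python3 av.py
```

```text
11.7 [0.5461 0.1295 0.1676] F [1.88 2.72 0.39] M [ 0.567 -0.513  0.001] tilt [-0.0001  0.0001] j7 -1.511 w 25.8
```

Emit:
move_arm(
  motion=[
    {"tx": 0.0012,"ty": -0.0005,"tz": 0,"twist": 0},
    {"tx": 0,"ty": 0,"tz": 0,"twist": 0},
  ],
)

```text
clock: 11.9
position: [0.5465, 0.1299, 0.1674]
ee_rot: [3.015, 0.88, -0.002]
force: [1.2, 0.2, 0.2]
width: 0.279
gripper_force: 25.0
```

```bash
python3 av.py
```

```text
12.05 [0.5465 0.13   0.1674] F [0.24 0.55 0.53] M [-0.015 -0.157 -0.003] tilt [-0.0008 -0.0006] j7 -1.513 w 25.9
```

Emit:
move_arm(
  motion=[
    {"tx": -0.0004,"ty": 0,"tz": 0.002,"twist": 0},
    {"tx": -0.0004,"ty": 0,"tz": 0.001,"twist": 0},
    {"tx": 0,"ty": 0,"tz": 0,"twist": 0},
  ],
)

```text
clock: 12.35
position: [0.5468, 0.1303, 0.166]
ee_rot: [3.016, 0.88, 0.003]
force: [-1.3, -0.5, 11.8]
width: 0.281
gripper_force: 25.0
```

```bash
python3 av.py
```

```text
12.5 [0.5468 0.1303 0.166 ] F [-1.18 -0.6  11.82] M [-0.135  0.36  -0.016] tilt [0.002  0.0004] j7 -1.514 w 25.8
```

Run:
```python
from h import *
a,b=P("scene"),P("side")
S=lambda x,y:(x/2.4+180,y/2.4+90); D=lambda x,y:(x/3+200,y/3+120)
for n,s,d in [("c1",(193,167),(511,462)),("c2",(263,142),(393,490)),("c3",(365,322),(295,262)),("c4",(290,352),(387,248)),
  ("hextop",(275,214),(393,308)),("plugtop",(311,284),(357,242)),("hexbase",(274,246),(393,360)),("plugbase",(311,311),(356,289)),("nut",(498,443),(205,86)),("nipple top",(229,446),(468,182))]:
    print(n,tri([(a,S(*s)),(b,D(*d))]))
# head height in side images, before/after: grayscale profile along the axis
im=cv2.imread("pics/side5.png")
print(im[128:150,[262,263,264,265,266,267]].mean(2).astype(int).tolist())
```

```text
c1 (array([ 0.5906, -0.2707,  0.0985]), [[-0.3, -0.0], [-0.8, -0.0]])
c2 (array([ 0.519 , -0.2601,  0.0975]), [[-0.4, 0.0], [-0.9, -0.1]])
c3 (array([ 0.5505, -0.0423,  0.0995]), [[-0.3, 0.0], [-0.5, -0.1]])
c4 (array([ 0.6205, -0.0538,  0.0983]), [[0.1, -0.0], [0.3, 0.0]])
hextop (array([ 0.5685, -0.1595,  0.1384]), [[-0.3, 0.0], [-0.8, -0.0]])
plugtop (array([ 0.5804, -0.083 ,  0.1352]), [[-0.2, 0.0], [-0.4, -0.0]])
hexbase (array([ 0.5719, -0.1573,  0.0916]), [[-0.2, 0.0], [-0.4, -0.0]])
plugbase (array([ 0.5815, -0.0809,  0.0924]), [[-0.1, 0.0], [-0.2, -0.0]])
nut (array([0.5461, 0.1292, 0.1588]), [[-0.2, 0.1], [-0.3, -0.1]])
nipple top (array([ 0.7125, -0.0066,  0.1036]), [[-0.5, 0.0], [-0.8, -0.0]])
[[39, 32, 38, 56, 71, 76], [30, 30, 38, 54, 71, 80], [29, 31, 36, 53, 70, 80], [28, 31, 37, 58, 84, 101], [30, 30, 41, 70, 106, 127], [31, 34, 45, 73, 107, 126], [39, 47, 57, 71, 90, 102], [52, 62, 68, 72, 79, 83], [62, 69, 71, 73, 76, 78], [63, 70, 72, 73, 76, 78], [61, 71, 75, 77, 78, 79], [61, 70, 77, 80, 80, 80], [61, 70, 78, 81, 83, 81], [61, 69, 77, 82, 82, 82], [59, 68, 78, 82, 82, 81], [56, 64, 77, 83, 83, 82], [57, 69, 84, 86, 82, 82], [77, 89, 98, 91, 82, 80], [103, 107, 106, 92, 81, 79], [117, 116, 111, 95, 81, 78], [122, 124, 122, 104, 86, 80], [126, 129, 127, 113, 97, 92]]
```

The holder's corners give mat z = 0.0725. With the nut's full height (50+17+22 = 89 mm), the nut top is about 0.161, which the nut's outline in the side view supports. So "home" is TCP z of about 0.166, exactly where the hard contact is: the spigot is on the stop. Now I relax, release and reorient.

Emit:
move_arm(
  motion=[
    {"tx": 0.0004,"ty": 0,"tz": -0.0015,"twist": 0},
    {"tx": 0,"ty": 0,"tz": 0,"twist": 0},
  ],
)

```text
clock: 12.7
position: [0.5465, 0.1302, 0.1663]
ee_rot: [3.016, 0.88, 0.0]
force: [0.6, 0.5, 0.9]
width: 0.281
gripper_force: 25.0
```

```bash
python3 av.py
```

```text
12.85 [0.5465 0.1302 0.1662] F [ 0.2 -0.3  3.1] M [-0.031 -0.101  0.01 ] tilt [-0.     -0.0001] j7 -1.513 w 25.8
```

Emit:
move_arm(
  motion=[
    {"tx": 0,"ty": 0,"tz": 0,"twist": 0},
    {"tx": 0,"ty": 0,"tz": 0,"twist": 0},
    {"tx": 0,"ty": 0,"tz": 0,"twist": 0},
    {"tx": 0,"ty": 0,"tz": 0,"twist": 0},
    {"tx": 0,"ty": 0,"tz": 0,"twist": 0},
    {"tx": 0,"ty": 0,"tz": 0,"twist": 0},
    {"tx": 0,"ty": 0,"tz": -0.002,"twist": -0.05},
  ],
  gripper=-0.3,
)

```text
clock: 13.55
position: [0.5463, 0.1302, 0.168]
ee_rot: [2.978, 0.999, -0.001]
force: [0.7, -0.4, 0.5]
width: 0.652
gripper_force: 0.0
```

```bash
python3 av.py
```

```text
13.7 [0.5466 0.1303 0.1684] F [ 0.25 -0.24 -0.36] M [-0.005 -0.036  0.033] tilt [0.0001 0.0001] j7 -1.443 w 59.7
```

Emit:
move_arm(
  motion=[
    {"tx": 0,"ty": 0,"tz": 0,"twist": -0.095},
    {"tx": 0,"ty": 0,"tz": 0,"twist": -0.095},
    {"tx": 0,"ty": 0,"tz": 0,"twist": -0.095},
    {"tx": 0,"ty": 0,"tz": 0,"twist": -0.095},
    {"tx": 0,"ty": 0,"tz": 0,"twist": -0.095},
    {"tx": 0,"ty": 0,"tz": 0,"twist": -0.095},
    {"tx": 0,"ty": 0,"tz": 0,"twist": -0.095},
    {"tx": 0,"ty": 0,"tz": 0,"twist": -0.095},
    {"tx": 0,"ty": 0,"tz": 0,"twist": -0.095},
    {"tx": 0,"ty": 0,"tz": 0,"twist": -0.095},
    {"tx": 0,"ty": 0,"tz": 0,"twist": -0.095},
    {"tx": 0,"ty": 0,"tz": 0,"twist": -0.095},
  ],
)

```text
clock: 14.9
position: [0.5465, 0.1301, 0.1681]
ee_rot: [-1.078, -2.951, 0.0]
force: [-0.9, 0.3, -0.9]
width: 0.652
gripper_force: 0.0
```

Emit:
move_arm(
  motion=[
    {"tx": 0,"ty": 0,"tz": 0,"twist": -0.095},
    {"tx": 0,"ty": 0,"tz": 0,"twist": -0.095},
    {"tx": 0,"ty": 0,"tz": 0,"twist": -0.095},
    {"tx": 0,"ty": 0,"tz": 0,"twist": -0.095},
    {"tx": 0,"ty": 0,"tz": 0,"twist": -0.095},
    {"tx": 0,"ty": 0,"tz": 0,"twist": -0.095},
    {"tx": 0,"ty": 0,"tz": 0,"twist": 0},
    {"tx": 0,"ty": 0,"tz": 0,"twist": 0},
  ],
)

```text
clock: 15.7
position: [0.5464, 0.1301, 0.168]
ee_rot: [0.291, -3.128, -0.0]
force: [0.3, -0.1, 0.1]
width: 0.647
gripper_force: 0.0
```

```bash
python3 av.py
python3 - <<'E'
from h import *
o=[]
for c in("scene","side"):
    im=np.mean([arm.get_image(c) for _ in range(2)],axis=0).astype(np.uint8)
    p=P(c)@np.r_[.5465,.1302,.165,1]; p=(p[:2]/p[2]).astype(int); print(p)
    a=im[p[1]-25:p[1]+25,p[0]-20:p[0]+20,::-1]; o.append(cv2.resize(a,None,fx=10,fy=10,interpolation=2))
cv2.imwrite("pics/c5.png",np.hstack(o))
E
```

```text
15.85 [0.5465 0.1302 0.1682] F [ 0.4  -0.21 -0.32] M [ 0.117 -0.131 -0.012] tilt [ 0.0001 -0.0003] j7 0.895 w 59.6
[387 273]
[267 146]
```

View pics/c5.png

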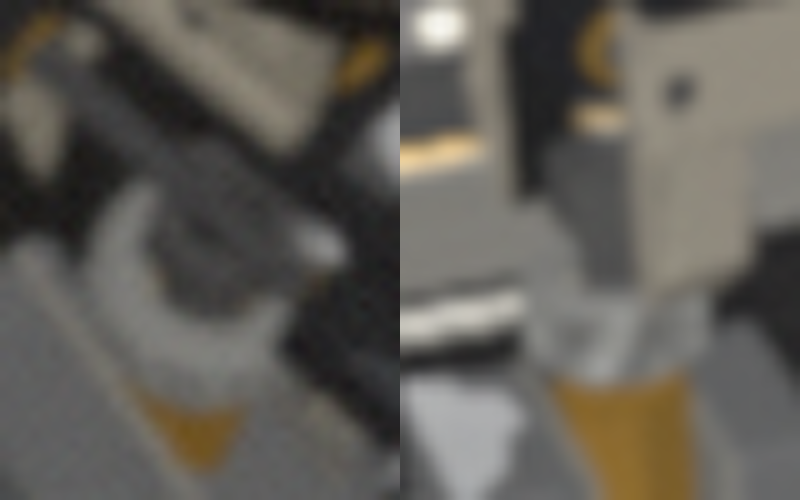

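The adapter stands upright in the nut, but the gap under the head can only be read to about ±1 px (head underside row ~142, nut top ~147). I will settle it mechanically, by touching the nut's rim with half-closed fingertips to get its height.

Emit:
move_arm(
  motion=[
    {"tx": 0,"ty": 0,"tz": 0,"twist": 0},
    {"tx": 0,"ty": 0,"tz": 0,"twist": 0},
    {"tx": 0,"ty": 0,"tz": 0,"twist": 0},
    {"tx": 0,"ty": 0,"tz": 0.002,"twist": 0},
    {"tx": 0,"ty": 0,"tz": 0.002,"twist": 0},
    {"tx": 0,"ty": 0,"tz": 0.001,"twist": 0},
    {"tx": 0,"ty": 0,"tz": 0,"twist": 0},
  ],
  gripper=0.24,
)

```text
clock: 16.75
position: [0.5464, 0.1302, 0.1634]
ee_rot: [0.3, -3.127, 0.0]
force: [-0.9, -0.4, 3.4]
width: 0.381
gripper_force: 1.9
```

Emit:
move_arm(
  motion=[
    {"tx": 0,"ty": 0,"tz": 0.001,"twist": 0},
    {"tx": 0,"ty": 0,"tz": 0.001,"twist": 0},
    {"tx": 0,"ty": 0,"tz": 0,"twist": 0},
  ],
)

```text
clock: 17.05
position: [0.5466, 0.1303, 0.1631]
ee_rot: [-0.299, 3.126, -0.002]
force: [-6.7, -4.8, 22.5]
width: 0.383
gripper_force: 11.1
```

```bash
python3 av.py
```

```text
17.2 [0.5466 0.1303 0.1631] F [-6.7  -4.95 21.99] M [-1.012  1.408  0.019] tilt [ 0.0014 -0.0011] j7 0.891 w 34.9
```

Emit:
move_arm(
  motion=[
    {"tx": 0,"ty": 0,"tz": 0.001,"twist": 0},
    {"tx": 0,"ty": 0,"tz": 0.001,"twist": 0},
    {"tx": 0,"ty": 0,"tz": 0,"twist": 0},
  ],
)

```text
clock: 17.5
position: [0.5468, 0.1304, 0.1629]
ee_rot: [-0.299, 3.125, -0.003]
force: [-12.0, -9.3, 40.2]
width: 0.38
gripper_force: 20.1
```

```bash
python3 av.py
```

```text
17.65 [0.5468 0.1304 0.1628] F [-12.27  -9.07  40.45] M [-1.908  2.67   0.045] tilt [ 0.0027 -0.0019] j7 0.889 w 34.9
```

The nut's top is at about z = 0.163, so the spigot on the stop means TCP z of about 0.166–0.168. The spigot is home. Next I lift off, open, and lower around the nut.

Emit:
move_arm(
  motion=[
    {"tx": 0,"ty": 0,"tz": -0.004,"twist": 0},
    {"tx": 0,"ty": 0,"tz": -0.004,"twist": 0},
    {"tx": 0,"ty": 0,"tz": 0,"twist": 0},
    {"tx": 0,"ty": 0,"tz": 0,"twist": 0},
    {"tx": 0,"ty": 0,"tz": 0,"twist": 0},
    {"tx": 0,"ty": 0,"tz": 0,"twist": 0},
    {"tx": 0,"ty": 0,"tz": 0,"twist": 0},
  ],
  gripper=-0.35,
)

```text
clock: 18.35
position: [0.5464, 0.1302, 0.167]
ee_rot: [0.3, -3.127, 0.0]
force: [-0.7, 0.9, -0.3]
width: 0.673
gripper_force: 0.0
```

Emit:
move_arm(
  motion=[
    {"tx": 0,"ty": 0,"tz": 0.01,"twist": 0},
    {"tx": 0,"ty": 0,"tz": 0.01,"twist": 0},
    {"tx": 0,"ty": 0,"tz": 0.007,"twist": 0},
    {"tx": 0,"ty": 0,"tz": 0.005,"twist": 0},
    {"tx": 0,"ty": 0,"tz": 0,"twist": 0},
    {"tx": 0,"ty": 0,"tz": 0,"twist": 0},
  ],
)

```text
clock: 18.95
position: [0.5465, 0.1304, 0.1352]
ee_rot: [0.3, -3.127, -0.0]
force: [-0.4, 0.2, 0.2]
width: 0.677
gripper_force: 0.0
```

```bash
python3 av.py
```

```text
19.1 [0.5467 0.1304 0.1355] F [-0.49 -0.03  0.03] M [ 0.108 -0.128 -0.006] tilt [0.0006 0.0001] j7 0.865 w 62.0
```

Emit:
move_arm(
  motion=[
    {"tx": 0,"ty": 0,"tz": 0.002,"twist": 0},
    {"tx": 0,"ty": 0,"tz": 0,"twist": 0},
    {"tx": 0,"ty": 0,"tz": 0,"twist": 0},
    {"tx": 0,"ty": 0,"tz": 0,"twist": 0},
    {"tx": 0,"ty": 0,"tz": 0,"twist": 0},
    {"tx": 0,"ty": 0,"tz": 0,"twist": 0},
    {"tx": 0,"ty": 0,"tz": 0,"twist": 0},
  ],
  gripper=1,
  squeeze=55,
)

```text
clock: 19.8
position: [0.5465, 0.1301, 0.1332]
ee_rot: [0.299, -3.127, 0.0]
force: [-0.6, -0.7, -0.0]
width: 0.476
gripper_force: 55.0
```

```bash
python3 av.py
```

```text
19.95 [0.5465 0.1301 0.1332] F [-0.05 -1.54  0.76] M [-0.176 -0.109 -0.012] tilt [-0.0001 -0.0003] j7 0.863 w 43.4
```

Emit:
move_arm(
  motion=[
    {"tx": 0,"ty": 0,"tz": 0,"twist": 0.04},
    {"tx": 0,"ty": 0,"tz": 0,"twist": 0.04},
    {"tx": 0,"ty": 0,"tz": 0,"twist": 0.04},
    {"tx": 0,"ty": 0,"tz": 0,"twist": 0.04},
  ],
)

```text
clock: 20.35
position: [0.5465, 0.1298, 0.1332]
ee_rot: [0.098, 3.14, -0.001]
force: [0.1, -3.8, 0.8]
width: 0.472
gripper_force: 55.0
```

```bash
python3 st.py; python3 av.py
```

```text
20.35 [0.5465 0.1298 0.1332] yaw 176.41 j7 0.647 F [ 0.11 -3.82  0.79] M [-0.4   -0.172  0.301] w 43.4 55.0
20.5 [0.5465 0.1298 0.1332] F [ 0.33 -2.98  0.7 ] M [-0.321 -0.137 -0.144] tilt [ 0.     -0.0008] j7 0.649 w 43.4
```

Emit:
move_arm(
  motion=[
    {"tx": 0,"ty": 0,"tz": 0,"twist": 0.04},
    {"tx": 0,"ty": 0,"tz": 0,"twist": 0.04},
    {"tx": 0,"ty": 0,"tz": 0,"twist": 0.04},
    {"tx": 0,"ty": 0,"tz": 0,"twist": 0.04},
  ],
)

```text
clock: 20.9
position: [0.5465, 0.1295, 0.1332]
ee_rot: [0.488, 3.103, -0.002]
force: [-0.7, -4.7, 2.2]
width: 0.471
gripper_force: 55.0
```

```bash
python3 st.py
```

```text
20.9 [0.5465 0.1295 0.1332] yaw 162.12 j7 0.434 F [-0.72 -4.75  2.17] M [-0.778 -0.112  0.333] w 43.3 55.0
```

Emit:
move_arm(
  motion=[
    {"tx": 0,"ty": 0,"tz": 0,"twist": 0.04},
    {"tx": 0,"ty": 0,"tz": 0,"twist": 0.04},
    {"tx": 0,"ty": 0,"tz": 0,"twist": 0.04},
    {"tx": 0,"ty": 0,"tz": 0,"twist": 0.04},
  ],
)

```text
clock: 21.3
position: [0.5464, 0.1293, 0.1332]
ee_rot: [0.874, 3.018, -0.003]
force: [-0.6, -5.3, 3.5]
width: 0.473
gripper_force: 55.0
```

```bash
python3 st.py
```

```text
21.3 [0.5464 0.1293 0.1332] yaw 147.71 j7 0.22 F [-0.56 -5.29  3.47] M [-0.973 -0.042  0.254] w 43.5 55.0
```

Emit:
move_arm(
  motion=[
    {"tx": 0,"ty": 0,"tz": 0,"twist": 0.04},
    {"tx": 0,"ty": 0,"tz": 0,"twist": 0.04},
    {"tx": 0,"ty": 0,"tz": 0,"twist": 0.04},
    {"tx": 0,"ty": 0,"tz": 0,"twist": 0.04},
  ],
)

```text
clock: 21.7
position: [0.5462, 0.1291, 0.1332]
ee_rot: [1.245, 2.884, -0.003]
force: [-2.9, -6.6, 4.3]
width: 0.473
gripper_force: 55.0
```

```bash
python3 st.py
```

```text
21.7 [0.5462 0.1291 0.1332] yaw 133.31 j7 0.005 F [-2.86 -6.61  4.31] M [-1.104  0.153  0.28 ] w 43.5 55.0
```

Emit:
move_arm(
  motion=[
    {"tx": 0,"ty": 0,"tz": 0,"twist": 0.04},
    {"tx": 0,"ty": 0,"tz": 0,"twist": 0.04},
    {"tx": 0,"ty": 0,"tz": 0,"twist": 0.04},
    {"tx": 0,"ty": 0,"tz": 0,"twist": 0.04},
  ],
)

```text
clock: 22.1
position: [0.546, 0.1289, 0.1332]
ee_rot: [1.596, 2.705, -0.004]
force: [-3.4, -6.6, 5.3]
width: 0.474
gripper_force: 55.0
```

```bash
python3 st.py
```

```text
22.1 [0.546  0.1289 0.1332] yaw 118.91 j7 -0.21 F [-3.44 -6.58  5.31] M [-1.301  0.296  0.321] w 43.6 55.0
```

Emit:
move_arm(
  motion=[
    {"tx": -0.0004,"ty": -0.0006,"tz": 0,"twist": 0.04},
    {"tx": -0.0004,"ty": -0.0005,"tz": 0,"twist": 0.04},
    {"tx": 0,"ty": 0,"tz": 0,"twist": 0.04},
    {"tx": 0,"ty": 0,"tz": 0,"twist": 0.04},
  ],
)

```text
clock: 22.5
position: [0.5457, 0.1287, 0.1332]
ee_rot: [1.922, 2.485, -0.001]
force: [-2.5, -3.8, 2.5]
width: 0.471
gripper_force: 55.0
```

```bash
python3 st.py
```

```text
22.5 [0.5457 0.1287 0.1332] yaw 104.55 j7 -0.424 F [-2.48 -3.81  2.52] M [-0.694 -0.012  0.414] w 43.3 55.0
```

Emit:
move_arm(
  motion=[
    {"tx": 0,"ty": 0,"tz": 0,"twist": 0.04},
    {"tx": 0,"ty": 0,"tz": 0,"twist": 0.04},
    {"tx": 0,"ty": 0,"tz": 0,"twist": 0.04},
    {"tx": 0,"ty": 0,"tz": 0,"twist": 0.04},
  ],
)

```text
clock: 22.9
position: [0.5454, 0.1287, 0.1332]
ee_rot: [2.218, 2.225, -0.002]
force: [-1.7, -4.4, 2.5]
width: 0.47
gripper_force: 55.0
```

```bash
python3 st.py
```

```text
22.9 [0.5454 0.1287 0.1332] yaw 90.17 j7 -0.64 F [-1.71 -4.4   2.51] M [-0.772  0.197  0.413] w 43.3 55.0
```

Emit:
move_arm(
  motion=[
    {"tx": 0,"ty": 0,"tz": 0,"twist": 0.04},
    {"tx": 0,"ty": 0,"tz": 0,"twist": 0.04},
    {"tx": 0,"ty": 0,"tz": 0,"twist": 0.04},
    {"tx": 0,"ty": 0,"tz": 0,"twist": 0.04},
  ],
)

```text
clock: 23.3
position: [0.5452, 0.1287, 0.1331]
ee_rot: [2.479, 1.929, -0.003]
force: [-3.3, -2.8, 3.8]
width: 0.471
gripper_force: 55.0
```

```bash
python3 st.py
```

```text
23.3 [0.5452 0.1287 0.1331] yaw 75.78 j7 -0.857 F [-3.3  -2.83  3.76] M [-0.848  0.403  0.509] w 43.4 55.0
```

Emit:
move_arm(
  motion=[
    {"tx": 0,"ty": 0,"tz": 0,"twist": 0.01},
    {"tx": 0,"ty": 0,"tz": 0,"twist": 0.01},
  ],
)

```text
clock: 23.5
position: [0.5451, 0.1287, 0.1332]
ee_rot: [2.507, 1.892, -0.003]
force: [-3.0, -3.3, 4.4]
width: 0.476
gripper_force: 55.0
```

```bash
python3 st.py; python3 av.py
```

```text
23.5 [0.5451 0.1287 0.1332] yaw 74.09 j7 -0.883 F [-3.04 -3.35  4.45] M [-0.858  0.511  0.535] w 43.8 55.0
23.65 [0.5451 0.1287 0.1332] F [-3.33 -3.77  4.46] M [-0.875  0.484  0.377] tilt [-0.0012 -0.0011] j7 -0.882 w 43.4
```

Emit:
move_arm(
  motion=[
    {"tx": 0,"ty": 0,"tz": 0,"twist": 0},
    {"tx": 0,"ty": 0,"tz": 0,"twist": 0},
    {"tx": 0,"ty": 0,"tz": 0,"twist": 0},
    {"tx": 0,"ty": 0,"tz": 0,"twist": 0},
    {"tx": 0,"ty": 0,"tz": 0,"twist": 0},
    {"tx": 0,"ty": 0,"tz": 0,"twist": 0},
    {"tx": 0,"ty": 0,"tz": -0.02,"twist": 0},
    {"tx": 0,"ty": 0,"tz": -0.03,"twist": 0},
    {"tx": 0,"ty": 0,"tz": -0.04,"twist": 0},
    {"tx": 0,"ty": 0,"tz": -0.04,"twist": 0},
  ],
  gripper=-0.5,
)

```text
clock: 24.65
position: [0.5454, 0.129, 0.2644]
ee_rot: [-2.509, -1.889, 0.001]
force: [1.6, 0.2, -0.9]
width: 0.746
gripper_force: 0.0
```

Emit:
move_arm(
  motion=[
    {"tx": -0.04,"ty": 0,"tz": 0,"twist": 0},
    {"tx": -0.03,"ty": 0,"tz": 0,"twist": 0},
    {"tx": 0,"ty": 0,"tz": 0,"twist": 0},
    {"tx": 0,"ty": 0,"tz": 0,"twist": 0},
    {"tx": 0,"ty": 0,"tz": 0,"twist": 0},
  ],
)

```text
clock: 25.15
position: [0.5266, 0.0629, 0.2632]
ee_rot: [-2.508, -1.891, -0.001]
force: [-0.5, 0.4, -0.2]
width: 0.749
gripper_force: 0.0
```

```bash
python3 av.py
python3 - <<'E'
from h import *
o=[]
im=arm.get_image("wrist"); k=P("wrist")
for z in (.163,.163+.028):
    q=k@np.r_[.5466,.1302,z,1]; p=(q[:2]/q[2]); print(p)
p=p.astype(int); o.append(cv2.resize(im[max(p[1]-40,0):p[1]+60,p[0]-40:p[0]+40,::-1],(400,500)))
im=arm.get_image("side"); o.append(cv2.resize(im[121:171,247:287,::-1],None,fx=10,fy=10,interpolation=2))
cv2.imwrite("pics/c6.png",np.hstack(o))
E
```

```text
25.3 [0.5266 0.063  0.2631] F [-0.03  0.22  0.11] M [-0.054 -0.056  0.047] tilt [-0.0002  0.0005] j7 -0.669 w 68.9
[322.07406198 118.45339471]
[322.01434462 119.73391503]
```

View pics/c6.png

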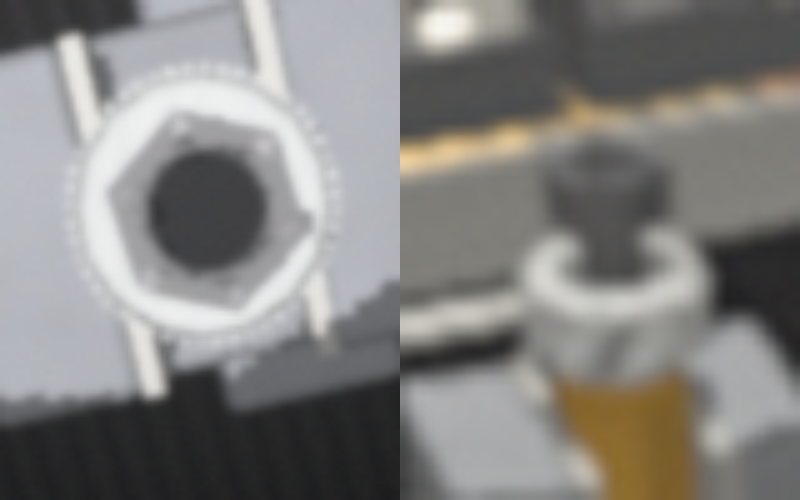

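The wrist view shows the hex head centred in the nut. In the side view it stands upright, but the gap is hard to judge to a millimetre. Time is ample, so I will touch the head's top with the shut fingertips. It should be at 0.163 + 0.028 = 0.191 if home.

Emit:
move_arm(
  motion=[
    {"tx": 0.04,"ty": 0,"tz": 0,"twist": 0},
    {"tx": 0.03,"ty": 0.001,"tz": 0,"twist": 0},
    {"tx": 0,"ty": 0,"tz": 0,"twist": 0},
    {"tx": 0,"ty": 0,"tz": 0,"twist": 0},
    {"tx": 0,"ty": 0,"tz": 0,"twist": 0},
    {"tx": 0,"ty": 0,"tz": 0,"twist": 0},
    {"tx": 0,"ty": 0,"tz": 0,"twist": 0},
    {"tx": 0,"ty": 0,"tz": 0,"twist": 0},
    {"tx": 0,"ty": 0,"tz": 0,"twist": 0},
    {"tx": 0,"ty": 0,"tz": 0.03,"twist": 0},
    {"tx": 0,"ty": 0,"tz": 0.02,"twist": 0},
    {"tx": 0,"ty": 0,"tz": 0.008,"twist": 0},
  ],
  gripper=1,
  squeeze=20,
)

```text
clock: 26.6
position: [0.5459, 0.1281, 0.2034]
ee_rot: [-2.509, -1.889, 0.004]
force: [0.3, 0.3, 1.1]
width: 0.004
gripper_force: 0.0
```

Emit:
move_arm(
  motion=[
    {"tx": 0,"ty": 0,"tz": 0.002,"twist": 0},
    {"tx": 0,"ty": 0,"tz": 0,"twist": 0},
    {"tx": 0,"ty": 0,"tz": 0,"twist": 0},
  ],
)

```text
clock: 26.9
position: [0.5474, 0.1291, 0.2043]
ee_rot: [2.509, 1.889, 0.002]
force: [-0.6, -0.5, 0.0]
width: 0.005
gripper_force: 0.0
```

Emit:
move_arm(
  motion=[
    {"tx": 0,"ty": 0,"tz": 0.002,"twist": 0},
    {"tx": 0,"ty": 0,"tz": 0,"twist": 0},
    {"tx": 0,"ty": 0,"tz": 0,"twist": 0},
  ],
)

```text
clock: 27.2
position: [0.5469, 0.1288, 0.2015]
ee_rot: [2.51, 1.889, 0.0]
force: [0.2, -0.2, -0.1]
width: 0.005
gripper_force: 0.0
```

Emit:
move_arm(
  motion=[
    {"tx": 0,"ty": 0,"tz": 0.003,"twist": 0},
    {"tx": 0,"ty": 0,"tz": 0.002,"twist": 0},
    {"tx": 0,"ty": 0,"tz": 0,"twist": 0},
    {"tx": 0,"ty": 0,"tz": 0,"twist": 0},
  ],
)

```text
clock: 27.6
position: [0.5468, 0.1287, 0.1961]
ee_rot: [-2.51, -1.889, 0.0]
force: [-0.8, -0.1, -0.3]
width: 0.007
gripper_force: 0.0
```

Emit:
move_arm(
  motion=[
    {"tx": 0,"ty": 0,"tz": 0.002,"twist": 0},
    {"tx": 0,"ty": 0,"tz": 0,"twist": 0},
    {"tx": 0,"ty": 0,"tz": 0,"twist": 0},
  ],
)

```text
clock: 27.9
position: [0.5468, 0.1287, 0.1942]
ee_rot: [-2.51, -1.889, 0.0]
force: [0.6, 0.1, -0.2]
width: 0.006
gripper_force: 0.0
```

Emit:
move_arm(
  motion=[
    {"tx": 0,"ty": 0,"tz": 0.001,"twist": 0},
    {"tx": 0,"ty": 0,"tz": 0,"twist": 0},
    {"tx": 0,"ty": 0,"tz": 0,"twist": 0},
  ],
)

```text
clock: 28.2
position: [0.5468, 0.1288, 0.1932]
ee_rot: [2.51, 1.89, -0.0]
force: [-1.2, 0.6, -0.6]
width: 0.004
gripper_force: 0.0
```

Emit:
move_arm(
  motion=[
    {"tx": 0,"ty": 0,"tz": 0.001,"twist": 0},
    {"tx": 0,"ty": 0,"tz": 0,"twist": 0},
    {"tx": 0,"ty": 0,"tz": 0,"twist": 0},
  ],
)

```text
clock: 28.5
position: [0.5468, 0.1287, 0.1922]
ee_rot: [-2.51, -1.889, 0.0]
force: [-0.6, -1.0, 0.1]
width: 0.005
gripper_force: 0.0
```

Emit:
move_arm(
  motion=[
    {"tx": 0,"ty": 0,"tz": 0.001,"twist": 0},
    {"tx": 0,"ty": 0,"tz": 0,"twist": 0},
    {"tx": 0,"ty": 0,"tz": 0,"twist": 0},
  ],
)

```text
clock: 28.8
position: [0.5469, 0.1288, 0.1914]
ee_rot: [2.51, 1.889, 0.0]
force: [0.4, -0.2, 2.7]
width: 0.007
gripper_force: 0.8
```

Contact came at z = 0.1914 against 0.191 expected, so the spigot is fully home. I retreat and hand in.

Emit:
move_arm(
  motion=[
    {"tx": 0,"ty": 0,"tz": -0.02,"twist": 0},
    {"tx": 0,"ty": 0,"tz": -0.04,"twist": 0},
    {"tx": 0,"ty": 0,"tz": -0.03,"twist": 0},
    {"tx": 0,"ty": 0,"tz": 0,"twist": 0},
    {"tx": 0,"ty": 0,"tz": 0,"twist": 0},
    {"tx": 0,"ty": 0,"tz": 0,"twist": 0},
  ],
)

```text
clock: 29.4
position: [0.5463, 0.1283, 0.2801]
ee_rot: [-2.51, -1.889, 0.003]
force: [-0.5, -0.3, -0.0]
width: 0.004
gripper_force: 0.0
```

```bash
python3 -c "
from cell import arm
print(arm.observe()['force'],arm.sign_off())"
```

```text
the job is handed in; nothing more can be done
[-0.47890595 -0.33799808 -0.04861633] None
```

The adapter is fully home on the stop (head top measured at 0.1914 m, 0.191 m expected), the nut is tightened about 0.21 N m above its free-running torque, and the job is handed in; no verdict came back.

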